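# Stand the steel parts on the rail by height

### The arm

A 6-joint arm with a two-finger parallel gripper is mounted at the origin on a cart in front of the work surface, level with it; the furniture and walls round the work are solid. World frame = base frame: x ahead of the robot, y to its left, z up, the work surface at z = 0. Lengths are in m, angles in degrees, forces in N, time in s.
With the tool pointing down it reaches from about 0.35 to 0.925 m from the base axis. Payload 6.4 kg.
Tool frame: the origin (TCP) lies at the very end of the fingers, on their centre line; the grasp point (between the pads) lies 19 mm behind it; z points along the fingers, y is the line along which they close (so a half turn about z gives the same grasp; the last joint's range is limited). The gripper opens to 94 mm and grips with 3 to 60 N. Pads are 16 mm wide; open, the fingers measure 119 mm over their backs; the gripper's body (75 mm by 177 mm) begins 78 mm behind the grasp point.
Start: joints at [-79.647, 14.043, 89.255, -0, 76.702, -9.975], TCP at [0.226, -0.61, 0.205] pointing down, gripper open.
Joint ranges: [-179.41, 179.41], [-58.25, 129.5], [7.25, 145.43], [-54.29, 234.29], [11.92, 165.04], [-157.13, 157.13]. Speed limits (degrees/s): [147.25, 147.25, 180, 180, 180, 180].

### API

Orientations are given as a 3x3 rotation matrix whose columns are the frame's x, y, z axes.
In Python, from bench import read_state, grab_frame, sign_off gives the robot as it stands.
- The arm moves only by the shell command python3 -m crank 'ROWS' [FORCE]. ROWS is JSON, a list of rows, each a list of 3 entries, a list of its own where there are three numbers: the shift along the world's x, y, z in m, then the turn, a rotation vector about the world's x, y, z in rad, then the gripper's target within -1 to 1 (shut at 1, half-way at 0, fully open at -1). In form: [[[x, y, z], [ax, ay, az], gripper], ...]. A call has 1 to 20 rows; each row is the pose to reach, as a shift and turn from the pose commanded when the call began; what a row does not reach only later rows make up. A row lasts 1/8 s, in which the tool goes at most 62.5 mm and 10.7 degrees, less where a joint would pass 70% of its speed; a pose out of reach is approached as far as the arm can. A call with a gripper value outside its range is refused whole. The fingers move at their own pace and stop on an object; FORCE is the grip in N (left out, the last holds). Time passes only in rows, so rows that repeat a pose let the fingers close. It gives the time, the measured TCP pose, the force, the opening and the grip force at its end, in the units of the state.
- read_state(): the state, without advancing time (a new reading comes with each control period).
- grab_frame(name): name is "side" or "top"; returns a dict with "pixels" (420x560x3 uint8, red, green, blue), "z_map" (420x560 float32, m along the optical axis (not along the pixel's ray), 0 where there is no reading), "K" (3x3 intrinsics, pixels), "R" (3x3) and "t" (3): a world point X has camera coordinates R X + t. Camera axes: x right, y down, z forward; pixel columns grow to the right and rows downward; lengths in m; the calibration is good to about 2 mm. A picture is of the moment at which its call begins.
- sign_off(): hands the job in; it is judged then, once.
The state is a dict: "time_s": time; "joint_positions": joint angles; "qvel": joint speeds; "effort": joint torques, N m; "ee_pos": TCP position; "tcp_rot": TCP orientation; "ft_force": force on the tool from outside, world axes, zero at the start; "moment": the same for the moment, N m; "finger_gap": finger opening in m; "grip_force": force on a finger pad.
Only numpy, scipy, OpenCV 4.12 (cv2) and the standard library are available. Lean on these libraries where they do the work, as an engineer would, in place of code of your own. Each camera call takes 0.05 s, during which the arm holds its last target. There are 200 camera calls.

### The job

Stand the four loose steel parts at the front edge of the bench (the tall adapter, the oil cup with the spout neck, the plain sleeve and the nut) upright on the four rubber pads of the rail, one part centred on each pad, in order of height: the tallest on the pad next to the end stop, the shortest at the far end. Leave the feeler gauge where it lies.

Things in the scene. Friction and masses are not known exactly. Their poses are not given: they have to be found in the camera images.
- adapter_tall: tall plain steel adapter standing upright, 120 mm high: round foot 47 mm across up to 43 mm, waist 26 mm across from 43 to 71 mm, round barrel 38 mm across from 71 mm to the top (grasp it there); 0.4 to 0.75 kg. Origin: centre of its underside; z up along its axis. It starts near the front edge; look-alikes at the back of the bench are fixed and not meant
- adapter_cup: squat plain steel oil cup standing upright, 87 mm high overall: body 64 mm across up to 62 mm (rounded shoulder), then a round spout neck 26 mm across from 62 to 85 mm (grasp it there); 0.3 to 0.6 kg. Origin: centre of its underside; z up along its axis. It starts near the front edge; look-alikes at the back of the bench are fixed and not meant
- sleeve: plain steel sleeve (thick open tube) standing upright, 58 mm across outside, about 34 mm bore, 76 mm high; 0.2 to 0.4 kg. Origin: centre of its underside; z up along its axis. It starts near the front edge; look-alikes at the back of the bench are fixed and not meant
- nut_m20: plain steel hexagon nut lying flat, 29 mm across flats, 33 mm across corners, 16 mm high; about 0.06 kg. Origin: centre of its underside; its x axis is square to one pair of flats (the other two pairs are 60 degrees on), z up
- pad_a: one of four like round black rubber pads, 70 mm across, 4 mm thick, fixed in a straight row at 95 mm pitch on a low grey rail (80 x 460 mm, 10 mm high, fixed, roughly along y); its letter says nothing of its place in the row. Origin: centre of its underside, z = 0.010; its top is at z = 0.014; y axis along the row
- pad_b: one of four like round black rubber pads, 70 mm across, 4 mm thick, fixed in a straight row at 95 mm pitch on a low grey rail (80 x 460 mm, 10 mm high, fixed, roughly along y); its letter says nothing of its place in the row. Origin: centre of its underside, z = 0.010; its top is at z = 0.014; y axis along the row
- pad_c: one of four like round black rubber pads, 70 mm across, 4 mm thick, fixed in a straight row at 95 mm pitch on a low grey rail (80 x 460 mm, 10 mm high, fixed, roughly along y); its letter says nothing of its place in the row. Origin: centre of its underside, z = 0.010; its top is at z = 0.014; y axis along the row
- pad_d: one of four like round black rubber pads, 70 mm across, 4 mm thick, fixed in a straight row at 95 mm pitch on a low grey rail (80 x 460 mm, 10 mm high, fixed, roughly along y); its letter says nothing of its place in the row. Origin: centre of its underside, z = 0.010; its top is at z = 0.014; y axis along the row
- end_stop: steel end stop fixed across one end of the rail (either end): block 66 mm (across the rail) x 22 mm x 40 mm high, with a dark round thumbscrew on top (about 52 mm high in all); the other end has only a flat strip 4 mm thick. Origin: centre of its underside, z = 0.010, in line with the pad centres, 67.5 mm beyond the nearest
- feeler_gauge: slim light-grey feeler gauge with a small yellow rivet at one end, 42 x 99 x 14 mm, lying on the bench beyond the left end of the rail; a bystander, to be left alone. Origin: centre of its underside
There are look-alikes about, which are no part of the job. What is shaped like the sleeve but green or purple is not meant.

How it is judged:
By the outcome, as a careful person would: the job done as asked, in the order asked, and still so for the second after the job is handed in, with the robot touching nothing.
It also fails if it takes over 109 s, if anything falls off the work surface, if the arm or the gripper's body presses on something with over 40 N, if the wrist force passes 120 N, or if a joint passes its speed limit or range.

## Working session

There is one attempt and no reset: what is moved stays moved. The work goes in short steps, Python scripts to look and compute and a shell command to move; the robot and the scene stay as the last step left them, time stands still between calls to the robot, and variables do not carry over. Pictures are saved under pics/ and viewed, at most 14 in all, crops included, and the job is handed in when it is done.

```bash
mkdir -p pics && ls && cat > h.py <<'E'
import numpy as np, cv2
from bench import read_state, grab_frame, sign_off
def snap(cam,name):
    f=grab_frame(cam); np.savez('%s.npz'%name,**f)
    cv2.imwrite('pics/%s.png'%name,f['pixels'][:,:,::-1]); return f
def world(f):
    z=f['z_map'].astype(float); K=f['K']; v,u=np.mgrid[:z.shape[0],:z.shape[1]]
    P=np.stack([(u-K[0,2])/K[0,0]*z,(v-K[1,2])/K[1,1]*z,z],-1)
    return (P-f['t'])@f['R']
E
python3 - <<'E'
from h import *
for c in('top','side'):
    f=snap(c,c+'0'); print(c,-f['R'].T@f['t'],f['R'].round(2).tolist(),f['K'][0,0])
print(read_state())
E
```

```text
pics
top [0.43120531 0.08491387 1.47302609] [[-0.02, -1.0, -0.01], [-0.99, 0.02, -0.11], [0.11, 0.01, -0.99]] 451.4768389819586
side [0.32340869 1.18663305 0.70082102] [[-0.97, -0.25, 0.0], [-0.12, 0.47, -0.88], [0.22, -0.85, -0.48]] 528.0410661515305
{'time_s': 0.1, 'joint_positions': array([-7.96462520e+01,  1.40795648e+01,  8.93164153e+01, -9.86516668e-04,
        7.67028374e+01, -9.97716447e+00]), 'qvel': array([ 0.02116541, -0.12221801, -0.08907093,  0.0161158 , -0.03136732,
       -0.07569858]), 'effort': array([ 2.14345523e-04, -4.16914272e+01, -3.15525663e+01,  6.86537870e-02,
        3.09466815e-02, -4.68990675e-05]), 'ee_pos': array([ 0.22571917, -0.60897701,  0.20447591]), 'tcp_rot': array([[ 9.37700283e-01,  3.47445064e-01, -3.26453714e-04],
       [ 3.47445102e-01, -9.37698796e-01,  1.69359581e-03],
       [ 2.82316248e-04, -1.70151001e-03, -9.99998513e-01]]), 'ft_force': array([ 0.81519194,  0.38693636, -0.40867049]), 'moment': array([-0.01060189,  0.03799034, -0.03388661]), 'grip_force': 0.0, 'finger_gap': 0.09424898952635519}
```

View pics/top0.png

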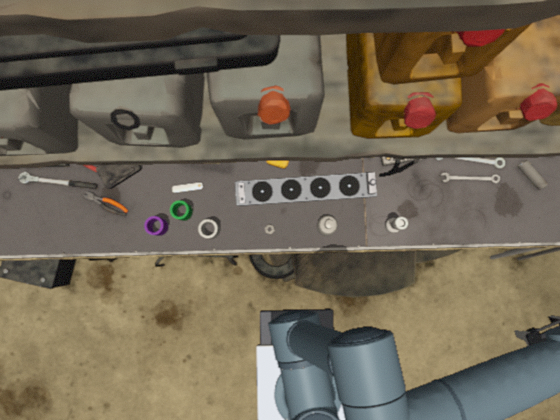

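View pics/side0.png

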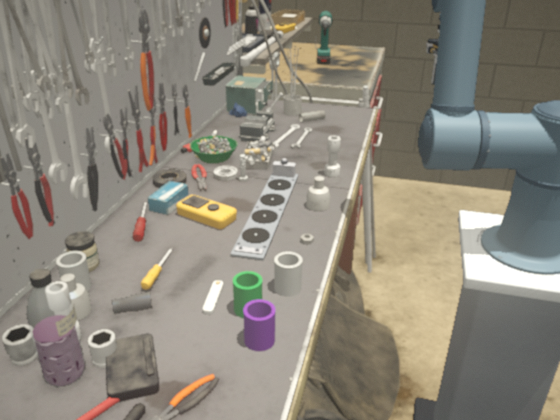

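The top view shows the rail with pads at about (262,191), (291,189), (320,187) and (349,185), and the end stop at its right end (372,181), toward -y. The parts are the sleeve (208,228), nut (269,229), cup (327,225) and adapter (397,224). Next I'll measure them.

```bash
python3 - <<'E'
from h import *
f=dict(np.load('top0.npz')); W=world(f); g=dict(np.load('side0.npz')); V=world(g)
from scipy import ndimage as nd
# parts: points above bench in front area
for n,(u,v,r,z0,z1) in dict(sleeve=(208,228,14,.06,.09),nut=(269,229,8,.008,.03),cup=(327,225,14,.07,.1),adap=(397,224,16,.1,.14),stop=(372,182,10,.03,.09),gauge=(187,187,18,.006,.03)).items():
    P=W[v-r:v+r+1,u-r:u+r+1].reshape(-1,3); q=P[(P[:,2]>z0)&(P[:,2]<z1)]
    if len(q): print(n,len(q),q.mean(0).round(4),((q.min(0)+q.max(0))/2).round(4),np.ptp(q,axis=0).round(3),'zmed',np.median(q[:,2]).round(4))
gray=cv2.cvtColor(f['pixels'],cv2.COLOR_RGB2GRAY)
for u,v in((262,191),(291,189),(320,187),(349,185)):
    s=gray[v-12:v+13,u-12:u+13]; m=s<75; lab,_=nd.label(m); l=lab[9,12]or lab[12,9] or lab[15,12]; mm=lab==l
    mm=nd.binary_fill_holes(mm); cy,cx=nd.center_of_mass(mm)
    d=f['R'].T@np.linalg.inv(f['K'])@[u-12+cx,v-12+cy,1]; c=-f['R'].T@f['t']; X=c+d*(.014-c[2])/d[2]
    print('pad',mm.sum(),(u-12+cx).round(2),(v-12+cy).round(2),X.round(4),W[v,u+5].round(4))
b=W[240:246,230:360]; print('bench z',np.median(b[...,2]))
# side camera
for n,(u,v,r,z0,z1) in dict(sleeve=(288,272,28,.066,.09),nut=(307,239,8,.008,.03),cup=(318,190,18,.07,.1),adap=(333,150,25,.08,.14)).items():
    P=V[v-r:v+r+1,u-r:u+r+1].reshape(-1,3); q=P[(P[:,2]>z0)&(P[:,2]<z1)]
    if len(q): print(n,len(q),q.mean(0).round(4),((q.min(0)+q.max(0))/2).round(4),np.ptp(q,axis=0).round(3))
a=cv2.resize(f['pixels'][160:250,180:420],None,fx=3.3,fy=3.3,interpolation=cv2.INTER_CUBIC)
b=cv2.resize(f['pixels'][209:249,249:289],(297,297),interpolation=cv2.INTER_CUBIC)
c=np.zeros((600,792,3),np.uint8); c[:297]=a;c[300:597,:297]=b
s=cv2.resize(g['pixels'][215:260,275:340],(480,297),interpolation=cv2.INTER_CUBIC); c[300:597,300:780]=s
cv2.imwrite('pics/crop1.png',c[:,:,::-1])
E
```

```text
sleeve 133 [0.5241 0.297  0.075 ] [0.5244 0.2965 0.0711] [0.057 0.056 0.022] zmed 0.0753
nut 51 [0.5199 0.1068 0.0153] [0.5158 0.1112 0.0149] [0.036 0.039 0.013] zmed 0.0153
cup 56 [ 0.5279 -0.0782  0.0855] [ 0.5273 -0.0781  0.0857] [0.024 0.024 0.019] zmed 0.0853
adap 128 [ 0.5228 -0.29    0.1148] [ 0.5225 -0.2902  0.1135] [0.036 0.038 0.026] zmed 0.1174
stop 168 [ 0.6585 -0.2223  0.0513] [ 0.6596 -0.2243  0.0493] [0.065 0.025 0.038] zmed 0.0514
gauge 246 [0.666  0.3727 0.0116] [0.6655 0.3743 0.0146] [0.122 0.119 0.017] zmed 0.0116
pad 300 261.83 190.97 [0.6451 0.1285 0.014 ] [0.6447 0.1116 0.0134]
pad 298 290.88 189.07 [0.649  0.0335 0.014 ] [0.6492 0.0167 0.0112]
pad 300 319.82 187.3 [ 0.6524 -0.061   0.014 ] [ 0.6532 -0.0781  0.0126]
pad 302 348.87 185.42 [ 0.6562 -0.156   0.014 ] [ 0.657  -0.1726  0.0151]
bench z 0.00020786768472698928
sleeve 316 [0.5246 0.3137 0.0719] [0.5278 0.3577 0.0712] [0.07 0.17 0.01]
nut 85 [0.5182 0.1133 0.0126] [0.5187 0.1109 0.0129] [0.029 0.039 0.009]
cup 72 [ 0.5246 -0.0685  0.08  ] [ 0.5257 -0.0731  0.0786] [0.023 0.027 0.017]
adap 194 [ 0.5194 -0.2776  0.104 ] [ 0.5205 -0.2837  0.101 ] [0.037 0.044 0.041]
```

View pics/crop1.png

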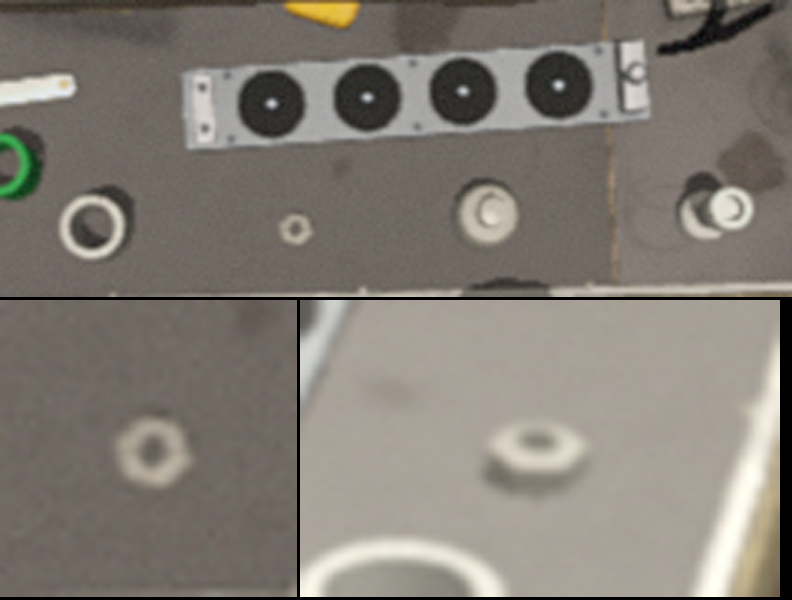

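The enlarged crop confirms the thumbscrew end stop at the right (632,75), the flat strip at the left (203,105), and the nut with corners roughly left and right (118,455)/(190,455), so its flats face roughly ±x. One refinement, then I'll move.

```bash
python3 - <<'E'
from h import *
f=dict(np.load('top0.npz')); W=world(f)
# obstacle map
for x0,x1 in((.35,.45),(.7,.74),(.74,.78),(.78,.82),(.82,.88)):
    m=(W[...,0]>x0)&(W[...,0]<x1)&(abs(W[...,1])<.45)&(f['z_map']>0); print(x0,x1,m.sum(), np.percentile(W[m][:,2],[5,50,100]).round(3) if m.any() else '')
for n,(u,v,r,z0) in dict(sleeve=(208,228,14,.073),cup=(327,225,14,.083),adap=(397,224,16,.113)).items():
    P=W[v-r:v+r+1,u-r:u+r+1].reshape(-1,3); q=P[P[:,2]>z0]
    (c,s,a)=cv2.minAreaRect(q[:,:2].astype(np.float32)*1000); print(n,len(q),np.round(c,1),np.round(s,1),cv2.minEnclosingCircle(q[:,:2].astype(np.float32)*1000))
g=cv2.cvtColor(f['pixels'],cv2.COLOR_RGB2GRAY)[215:243,255:283]
G=cv2.resize(g,None,fx=10,fy=10,interpolation=cv2.INTER_CUBIC)
t,m=cv2.threshold(G,0,255,cv2.THRESH_OTSU); cs,_=cv2.findContours(m,cv2.RETR_EXTERNAL,cv2.CHAIN_APPROX_NONE)
c=max(cs,key=cv2.contourArea)[:,0,:]; px=(c+.5)/10-.5+[255,215]
o=-f['R'].T@f['t']; d=np.c_[px,np.ones(len(px))]@np.linalg.inv(f['K']).T@f['R']; X=o+d*((.014-o[2])/d[:,2])[:,None]
M=cv2.moments(X[:,None,:2].astype(np.float32)); ce=np.array([M['m10'],M['m01']])/M['m00']; r=X[:,:2]-ce; th=np.arctan2(r[:,1],r[:,0])
print('nut',t,ce,np.ptp(X,axis=0))
# support widths at angles
for a in range(0,180,10):
    e=[np.cos(np.radians(a)),np.sin(np.radians(a))]; print(a,round(np.ptp(r@e)*1000,1),end='; ')
E
```

```text
0.35 0.45 4174 [-0.855 -0.755  0.009]
0.7 0.74 5285 [-0.004  0.005  0.938]
0.74 0.78 1107 [-0.003  0.75   0.865]
0.78 0.82 285 [0.749 0.751 0.784]
0.82 0.88 0 
sleeve 111 [494.8 200.4] [257.6  56.3] ((485.88580322265625, 202.93359375), 130.07167053222656)
cup 47 [4.868e+02 1.000e-01] [ 21.9 201.6] ((483.61041259765625, -1.5036354064941406), 101.06581115722656)
adap 91 [ 471.1 -115.1] [ 36.8 406.3] ((481.10400390625, -112.16019439697266), 203.2931671142578)
nut 130.0 [0.52003643 0.10754465] [0.02963426 0.03253111 0.        ]
0 29.6; 10 30.4; 20 30.7; 30 30.5; 40 30.3; 50 31.5; 60 32.7; 70 33.4; 80 33.3; 90 32.5; 100 31.0; 110 30.3; 120 31.0; 130 31.2; 140 31.0; 150 30.4; 160 29.2; 170 29.0;
```

```bash
python3 -m crank '[[[0,0,0.03],[0,0,0.17],-1],[[0.03,0.03,0.05],[0,0,0.35],-1],[[0.07,0.07,0.05],[0,0,0.52],-1],[[0.12,0.12,0.05],[0,0,0.7],-1],[[0.16,0.16,0.05],[0,0,0.87],-1],[[0.2,0.2,0.05],[0,0,1.04],-1],[[0.25,0.25,0.05],[0,0,1.217],-1],[[0.297,0.319,0.05],[0,0,1.217],-1],[[0.297,0.319,0.05],[0,0,1.217],-1],[[0.297,0.319,0.05],[0,0,1.217],-1]]' 25
```

```text
time_s: 1.35
ee_pos: [0.5235, -0.2888, 0.255]
tcp_rot: [[-0.004, 1.0, -0.001], [1.0, 0.004, 0.0], [0.0, -0.001, -1.0]]
ft_force: [-0.4, -0.9, 0.1]
finger_gap: 0.0944
grip_force: 0.0
```

```bash
python3 -m crank '[[[0,-0.001,-0.05],[0,0,0],-1],[[0,-0.001,-0.1],[0,0,0],-1],[[0,-0.001,-0.14],[0,0,0],-1],[[0,-0.001,-0.165],[0,0,0],-1],[[0,-0.001,-0.177],[0,0,0],-1],[[0,-0.001,-0.177],[0,0,0],-1],[[0,-0.001,-0.177],[0,0,0],1],[[0,-0.001,-0.177],[0,0,0],1],[[0,-0.001,-0.177],[0,0,0],1],[[0,-0.001,-0.177],[0,0,0],1],[[0,-0.001,-0.177],[0,0,0],1],[[0,-0.001,-0.177],[0,0,0],1],[[0,-0.001,-0.177],[0,0,0],1],[[0,-0.001,-0.177],[0,0,0],1]]' 30
```

```text
time_s: 3.1
ee_pos: [0.5226, -0.2915, 0.0784]
tcp_rot: [[-0.001, 1.0, -0.001], [1.0, 0.001, 0.0], [0.0, -0.001, -1.0]]
ft_force: [-1.4, 0.1, 0.5]
finger_gap: 0.0368
grip_force: 30.0
```

```bash
python3 -m crank '[[[0,0,0.02],[0,0,0],1],[[0,0,0.05],[0,0,0],1],[[0,0,0.085],[0,0,0],1],[[0.01,0.01,0.1],[0,0,0],1],[[0.035,0.035,0.1],[0,0,0],1],[[0.065,0.065,0.1],[0,0,0],1],[[0.095,0.095,0.1],[0,0,0],1],[[0.12,0.12,0.1],[0,0,0],1],[[0.1335,0.1345,0.1],[0,0,0],1],[[0.1335,0.1345,0.1],[0,0,0],1],[[0.1335,0.1345,0.07],[0,0,0],1],[[0.1335,0.1345,0.04],[0,0,0],1],[[0.1335,0.1345,0.025],[0,0,0],1],[[0.1335,0.1345,0.018],[0,0,0],1],[[0.1335,0.1345,0.018],[0,0,0],1]]'
```

```text
time_s: 4.97
ee_pos: [0.6564, -0.1574, 0.0969]
tcp_rot: [[-0.001, 1.0, 0.0], [1.0, 0.001, -0.0], [-0.0, 0.0, -1.0]]
ft_force: [-0.5, 0.6, -5.7]
finger_gap: 0.0371
grip_force: 30.0
```

```bash
python3 - <<'E'
from h import *
f=snap('top','top1'); W=world(f); g=snap('side','side1')
m=(W[...,2]>.12)&(W[...,2]<.145)&(abs(W[...,0]-.65)<.08)&(abs(W[...,1]+.15)<.06)
print(m.sum(),W[m].mean(0))
c=cv2.resize(g['pixels'][120:270,200:350],(600,600),interpolation=cv2.INTER_CUBIC); cv2.imwrite('pics/c2.png',c[:,:,::-1])
E
```

```text
0 [nan nan nan]<stdin>:4: RuntimeWarning: Mean of empty slice.
  ret = um.true_divide(
```

View pics/c2.png

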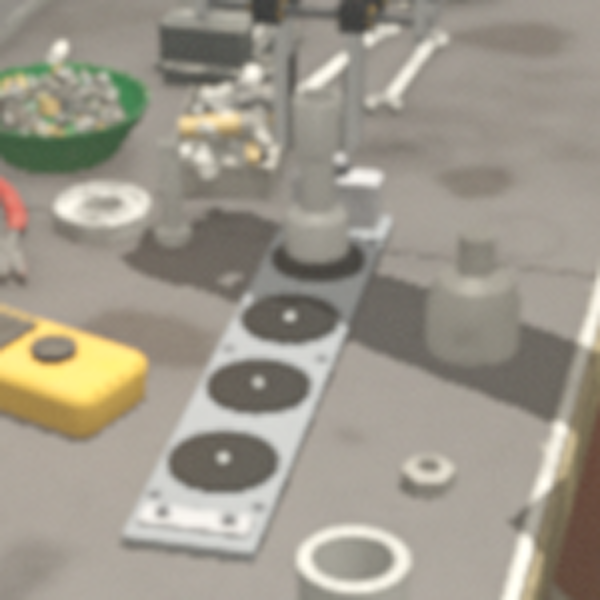

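The adapter hangs just over the pad next to the end stop (about (318,250) in the crop), centred. I'll set it down, release, and go above the cup.

```bash
python3 -m crank '[[[0,0,-0.002],[0,0,0],1],[[0,0,-0.0035],[0,0,0],1],[[0,0,-0.0035],[0,0,0],1],[[0,0,-0.0035],[0,0,0],0.6],[[0,0,-0.0035],[0,0,0],-0.2],[[0,0,-0.0035],[0,0,0],-0.2],[[0,0,-0.0035],[0,0,0],-0.2],[[0,0,0.02],[0,0,0],-0.2],[[0,0,0.06],[0,0,0],-0.2],[[0,0,0.11],[0,0,0],-0.2],[[-0.02,0.012,0.15],[0,0,0],-0.2],[[-0.06,0.037,0.16],[0,0,0],-0.2],[[-0.1,0.06,0.16],[0,0,0],-0.2],[[-0.129,0.079,0.16],[0,0,0],-0.2],[[-0.129,0.079,0.12],[0,0,0],-0.2],[[-0.129,0.079,0.07],[0,0,0],-0.2],[[-0.129,0.079,0.07],[0,0,0],-0.2]]'
```

```text
time_s: 7.2
ee_pos: [0.5247, -0.077, 0.1632]
tcp_rot: [[-0.001, 1.0, -0.007], [1.0, 0.001, 0.003], [0.003, -0.007, -1.0]]
ft_force: [0.3, -1.0, -0.6]
finger_gap: 0.0563
grip_force: 0.0
```

```bash
python3 - <<'E'
from h import *
f=snap('top','top2'); W=world(f); g=snap('side','side2')
m=(W[...,2]>.12)&(W[...,2]<.145)&(abs(W[...,0]-.65)<.08)&(abs(W[...,1]+.15)<.06)
print(m.sum(),W[m].mean(0),np.ptp(W[m],axis=0))
c=cv2.resize(g['pixels'][120:270,200:350],(600,600),interpolation=cv2.INTER_CUBIC); cv2.imwrite('pics/c3.png',c[:,:,::-1])
E
```

```text
93 [ 0.65665622 -0.1556417   0.13296319] [0.03751917 0.03622956 0.01772807]
```

View pics/c3.png

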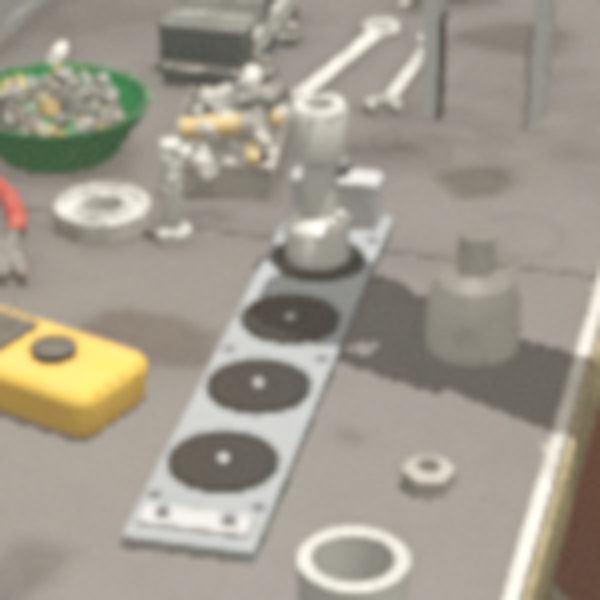

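The adapter stands on its pad with its top centre at (0.657,-0.156), within about 0.5 mm of the pad centre. The open fingers are above the cup neck (477,245 in the crop).

```bash
python3 -m crank '[[[0,0,-0.04],[0,0,0],-0.2],[[0,0,-0.075],[0,0,0],-0.2],[[0,0,-0.092],[0,0,0],-0.2],[[0,0,-0.099],[0,0,0],-0.2],[[0,0,-0.099],[0,0,0],-0.2],[[0,0,-0.099],[0,0,0],1],[[0,0,-0.099],[0,0,0],1],[[0,0,-0.099],[0,0,0],1],[[0,0,-0.099],[0,0,0],1],[[0,0,-0.099],[0,0,0],1],[[0,0,-0.099],[0,0,0],1]]' 35
```

```text
time_s: 8.68
ee_pos: [0.5274, -0.0781, 0.0678]
tcp_rot: [[-0.001, 1.0, 0.0], [1.0, 0.001, -0.0], [-0.0, 0.0, -1.0]]
ft_force: [-0.9, 0.6, 3.4]
finger_gap: 0.0239
grip_force: 35.0
```

```bash
python3 -m crank '[[[0,0,0.015],[0,0,0],1],[[0,0,0.04],[0,0,0],1],[[0.005,0,0.06],[0,0,0],1],[[0.03,0.004,0.06],[0,0,0],1],[[0.06,0.008,0.06],[0,0,0],1],[[0.09,0.012,0.06],[0,0,0],1],[[0.115,0.016,0.06],[0,0,0],1],[[0.125,0.017,0.06],[0,0,0],1],[[0.125,0.017,0.06],[0,0,0],1],[[0.125,0.017,0.04],[0,0,0],1],[[0.125,0.017,0.025],[0,0,0],1],[[0.125,0.017,0.018],[0,0,0],1],[[0.125,0.017,0.018],[0,0,0],1]]'
```

```text
time_s: 10.3
ee_pos: [0.6515, -0.0609, 0.0842]
tcp_rot: [[-0.001, 1.0, -0.002], [1.0, 0.001, 0.001], [0.001, -0.002, -1.0]]
ft_force: [1.1, -0.6, -3.1]
finger_gap: 0.0237
grip_force: 34.9
```

```bash
python3 - <<'E'
from h import *
g=snap('side','side3')
c=cv2.resize(g['pixels'][120:270,200:350],(600,600),interpolation=cv2.INTER_CUBIC); cv2.imwrite('pics/c4.png',c[:,:,::-1])
E
```

```text
(no output)
```

View pics/c4.png

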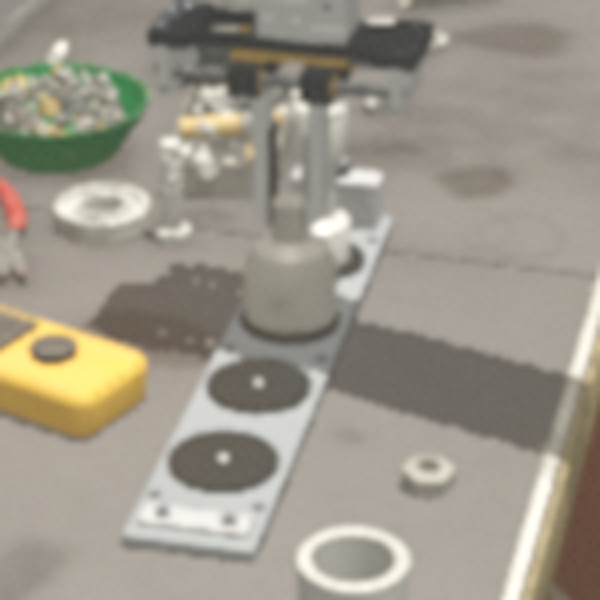

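The cup hangs over the second pad, centred. I'll set it down and go to the sleeve.

```bash
python3 -m crank '[[[0,0,-0.002],[0,0,0],1],[[0,0,-0.0035],[0,0,0],1],[[0,0,-0.0035],[0,0,0],1],[[0,0,-0.0035],[0,0,0],0.4],[[0,0,-0.0035],[0,0,0],0],[[0,0,-0.0035],[0,0,0],0],[[0,0,0.02],[0,0,0],0],[[0,0,0.06],[0,0,0],-0.2],[[0,0,0.11],[0,0,0],-1],[[-0.02,0.05,0.11],[0,0,0],-1],[[-0.04,0.1,0.11],[0,0,0],-1],[[-0.06,0.15,0.11],[0,0,0],-1],[[-0.08,0.2,0.11],[0,0,0],-1],[[-0.1,0.25,0.11],[0,0,0],-1],[[-0.115,0.3,0.11],[0,0,0],-1],[[-0.128,0.34,0.11],[0,0,0],-1],[[-0.128,0.358,0.09],[0,0,0],-1],[[-0.128,0.358,0.05],[0,0,0],-1],[[-0.128,0.358,0.02],[0,0,0],-1],[[-0.128,0.358,0.02],[0,0,0],-1]]'
```

```text
time_s: 12.85
ee_pos: [0.5225, 0.2964, 0.103]
tcp_rot: [[-0.001, 1.0, -0.005], [1.0, 0.001, -0.002], [-0.002, -0.005, -1.0]]
ft_force: [-0.1, -0.6, 0.2]
finger_gap: 0.094
grip_force: 0.0
```

```bash
python3 - <<'E'
from h import *
f=snap('top','top4'); W=world(f); g=snap('side','side4')
m=(W[...,2]>.092)&(W[...,2]<.115)&(abs(W[...,0]-.65)<.06)&(abs(W[...,1]+.06)<.04)
print(m.sum(),W[m].mean(0),np.ptp(W[m],axis=0))
cv2.imwrite('pics/c5.png',g['pixels'][:,:,::-1])
E
```

```text
57 [ 0.65203872 -0.06134057  0.0997784 ] [0.02488497 0.02224744 0.01282705]
```

View pics/c5.png

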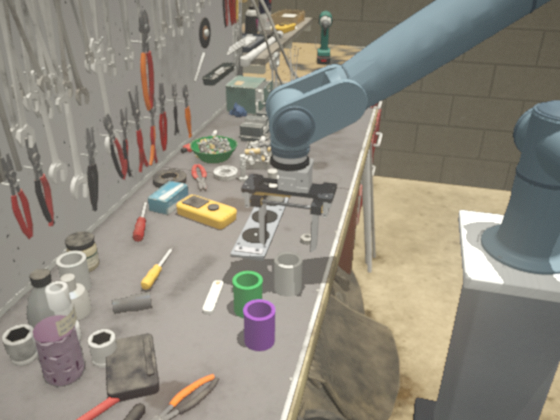

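The cup stands within 1 mm of its pad centre, and the open fingers straddle the plain sleeve (288,272).

```bash
python3 -m crank '[[[0,0,-0.02],[0,0,0],-1],[[0,0,-0.045],[0,0,0],-1],[[0,0,-0.058],[0,0,0],-1],[[0,0,-0.063],[0,0,0],-1],[[0,0,-0.063],[0,0,0],-1],[[0,0,-0.063],[0,0,0],1],[[0,0,-0.063],[0,0,0],1],[[0,0,-0.063],[0,0,0],1],[[0,0,-0.063],[0,0,0],1],[[0,0,-0.063],[0,0,0],1],[[0,0,-0.063],[0,0,0],1]]' 25
```

```text
time_s: 14.32
ee_pos: [0.5239, 0.297, 0.0426]
tcp_rot: [[-0.001, 1.0, -0.001], [1.0, 0.001, -0.0], [-0.0, -0.001, -1.0]]
ft_force: [-4.0, -0.2, 4.3]
finger_gap: 0.0573
grip_force: 25.0
```

```bash
python3 -m crank '[[[0,0,0.015],[0,0,0],1],[[0,0,0.04],[0,0,0],1],[[0,-0.01,0.06],[0,0,0],1],[[0.015,-0.035,0.06],[0,0,0],1],[[0.035,-0.07,0.06],[0,0,0],1],[[0.055,-0.11,0.06],[0,0,0],1],[[0.075,-0.15,0.06],[0,0,0],1],[[0.095,-0.19,0.06],[0,0,0],1],[[0.11,-0.225,0.06],[0,0,0],1],[[0.12,-0.25,0.06],[0,0,0],1],[[0.1245,-0.263,0.06],[0,0,0],1],[[0.1245,-0.263,0.06],[0,0,0],1],[[0.1245,-0.263,0.04],[0,0,0],1],[[0.1245,-0.263,0.025],[0,0,0],1],[[0.1245,-0.263,0.018],[0,0,0],1],[[0.1245,-0.263,0.016],[0,0,0],1],[[0.1245,-0.263,0.0145],[0,0,0],1],[[0.1245,-0.263,0.0145],[0,0,0],1]]'
```

```text
time_s: 16.58
ee_pos: [0.6492, 0.034, 0.0574]
tcp_rot: [[-0.001, 1.0, 0.001], [1.0, 0.001, -0.0], [-0.0, 0.001, -1.0]]
ft_force: [-0.1, 0.4, -3.9]
finger_gap: 0.0578
grip_force: 25.0
```

```bash
python3 - <<'E'
from h import *
g=snap('side','side5')
c=cv2.resize(g['pixels'][120:270,200:350],(600,600),interpolation=cv2.INTER_CUBIC); cv2.imwrite('pics/c6.png',c[:,:,::-1])
E
```

```text
(no output)
```

View pics/c6.png

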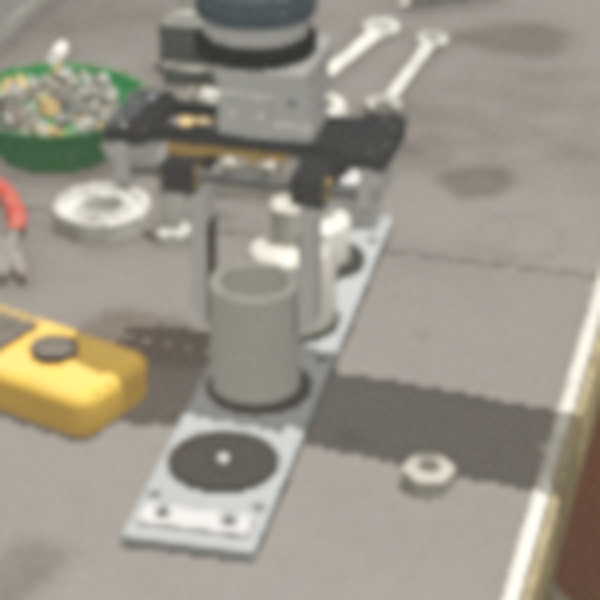

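The sleeve is over the third pad, centred. I'll release it and go to the nut.

```bash
python3 -m crank '[[[0,0,-0.001],[0,0,0],1],[[0,0,-0.001],[0,0,0],1],[[0,0,-0.001],[0,0,0],-0.4],[[0,0,-0.001],[0,0,0],-0.7],[[0,0,-0.001],[0,0,0],-0.7],[[0,0,0.02],[0,0,0],-0.7],[[0,0,0.06],[0,0,0],-0.7],[[0,0,0.08],[0,0,0],-0.5],[[-0.03,0.017,0.08],[0,0,-0.1],-0.2],[[-0.07,0.04,0.08],[0,0,-0.2],-0.2],[[-0.11,0.063,0.07],[0,0,-0.2],-0.2],[[-0.129,0.074,0.04],[0,0,-0.2],-0.2],[[-0.129,0.074,0.0],[0,0,-0.2],-0.2],[[-0.129,0.074,-0.02],[0,0,-0.2],-0.2],[[-0.129,0.074,-0.02],[0,0,-0.2],-0.2]]' 15
```

```text
time_s: 18.5
ee_pos: [0.5185, 0.108, 0.0359]
tcp_rot: [[0.198, 0.98, -0.003], [0.98, -0.198, 0.0], [-0.001, -0.003, -1.0]]
ft_force: [-0.1, -0.2, 0.4]
finger_gap: 0.0565
grip_force: 0.0
```

```bash
python3 - <<'E'
from h import *
f=snap('top','top6'); W=world(f); g=snap('side','side6')
m=(W[...,2]>.083)&(W[...,2]<.1)&(abs(W[...,0]-.65)<.06)&(abs(W[...,1]-.0335)<.045)
print(m.sum(),W[m].mean(0),np.ptp(W[m],axis=0))
c=cv2.resize(g['pixels'][120:270,200:350],(600,600),interpolation=cv2.INTER_CUBIC); cv2.imwrite('pics/c7.png',c[:,:,::-1])
E
```

```text
116 [0.65078094 0.0337285  0.08970341] [0.05745018 0.05342161 0.01237545]
```

View pics/c7.png

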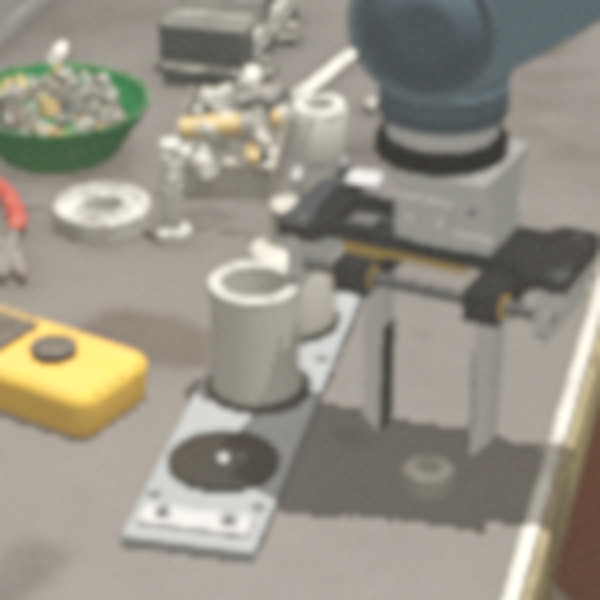

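The sleeve stands centred to within 2 mm, and the fingers straddle the nut at (428,470).

```bash
python3 -m crank '[[[0,0,-0.015],[0,0,0],-0.2],[[0,0,-0.027],[0,0,0],-0.2],[[0,0,-0.0325],[0,0,0],-0.2],[[0,0,-0.0325],[0,0,0],-0.2],[[0,0,-0.0325],[0,0,0],1],[[0,0,-0.0325],[0,0,0],1],[[0,0,-0.0325],[0,0,0],1],[[0,0,-0.0325],[0,0,0],1],[[0,0,-0.0325],[0,0,0],1],[[0,0,-0.0325],[0,0,0],1],[[0,0,-0.0325],[0,0,0],1]]' 20
```

```text
time_s: 19.98
ee_pos: [0.52, 0.108, 0.0047]
tcp_rot: [[0.198, 0.98, 0.0], [0.98, -0.198, -0.0], [0.0, 0.0, -1.0]]
ft_force: [-0.9, -0.6, 3.7]
finger_gap: 0.0288
grip_force: 19.8
```

```bash
python3 -m crank '[[[0,0,0.015],[0,0,0],1],[[0,0,0.04],[0,0,0],1],[[0.015,0.002,0.05],[0,0,0],1],[[0.04,0.006,0.05],[0,0,0],1],[[0.07,0.011,0.05],[0,0,0],1],[[0.1,0.016,0.05],[0,0,0],1],[[0.118,0.02,0.05],[0,0,0],1],[[0.125,0.021,0.05],[0,0,0],1],[[0.125,0.021,0.05],[0,0,0],1],[[0.125,0.021,0.035],[0,0,0],1],[[0.125,0.021,0.022],[0,0,0],1],[[0.125,0.021,0.017],[0,0,0],1],[[0.125,0.021,0.0145],[0,0,0],1],[[0.125,0.021,0.014],[0,0,0],1],[[0.125,0.021,0.014],[0,0,0],1]]'
```

```text
time_s: 21.85
ee_pos: [0.6452, 0.129, 0.0188]
tcp_rot: [[0.198, 0.98, 0.001], [0.98, -0.198, 0.0], [0.0, 0.001, -1.0]]
ft_force: [-1.1, -0.4, 0.5]
finger_gap: 0.0288
grip_force: 19.8
```

```bash
python3 - <<'E'
from h import *
g=snap('side','side7')
c=cv2.resize(g['pixels'][120:270,200:350],(600,600),interpolation=cv2.INTER_CUBIC); cv2.imwrite('pics/c8.png',c[:,:,::-1])
E
```

```text
(no output)
```

View pics/c8.png

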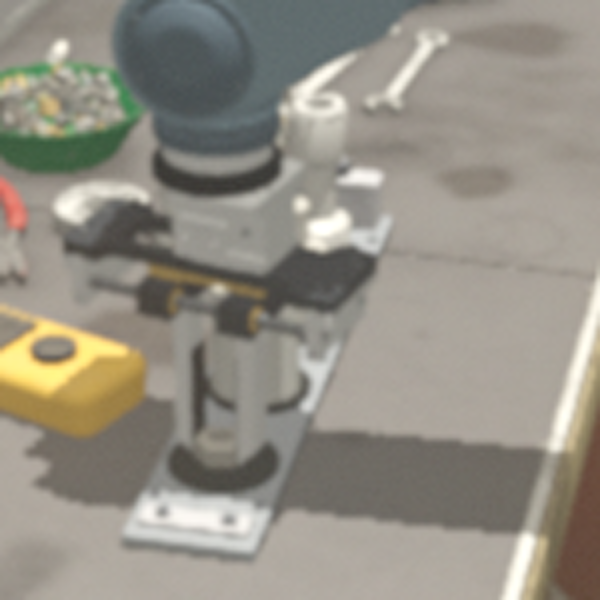

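The nut is on the last pad (217,445). I'll release it and retreat straight up, then forward.

```bash
python3 -m crank '[[[0,0,0],[0,0,0],1],[[0,0,0],[0,0,0],0.1],[[0,0,0],[0,0,0],0],[[0,0,0],[0,0,0],0],[[0,0,0.02],[0,0,0],0],[[0,0,0.06],[0,0,0],0],[[0,0,0.11],[0,0,0],0],[[-0.03,0.02,0.16],[0,0,0],0],[[-0.08,0.06,0.2],[0,0,0],0],[[-0.13,0.11,0.2],[0,0,0],0],[[-0.16,0.16,0.2],[0,0,0],0],[[-0.16,0.2,0.2],[0,0,0],0],[[-0.16,0.2,0.2],[0,0,0],0],[[-0.16,0.2,0.2],[0,0,0],0]]'
```

```text
time_s: 23.65
ee_pos: [0.485, 0.3288, 0.2195]
tcp_rot: [[0.197, 0.98, 0.001], [0.98, -0.197, 0.0], [0.0, 0.001, -1.0]]
ft_force: [-0.2, -0.1, 0.3]
finger_gap: 0.0472
grip_force: 0.0
```

```bash
python3 - <<'E'
from h import *
f=snap('top','top8'); W=world(f)
for n,x,y,z0,z1,r in(('adap',.6562,-.156,.128,.15,.04),('cup',.6524,-.061,.094,.115,.03),('slv',.649,.0335,.085,.1,.045),('nut',.6451,.1285,.024,.04,.025)):
    m=(W[...,2]>z0)&(W[...,2]<z1)&(abs(W[...,0]-x)<r)&(abs(W[...,1]-y)<r); print(n,m.sum(),(W[m].mean(0)-[x,y,0]).round(4))
c=cv2.resize(f['pixels'][150:260,170:420],(795,350),interpolation=cv2.INTER_CUBIC); cv2.imwrite('pics/c9.png',c[:,:,::-1])
E
```

```text
adap 82 [ 0.0003 -0.0004  0.1343]
cup 51 [ 0.0004 -0.0007  0.0997]
slv 113 [0.0011 0.0003 0.0899]
nut 51 [ 0.0014 -0.0012  0.0294]
```

View pics/c9.png

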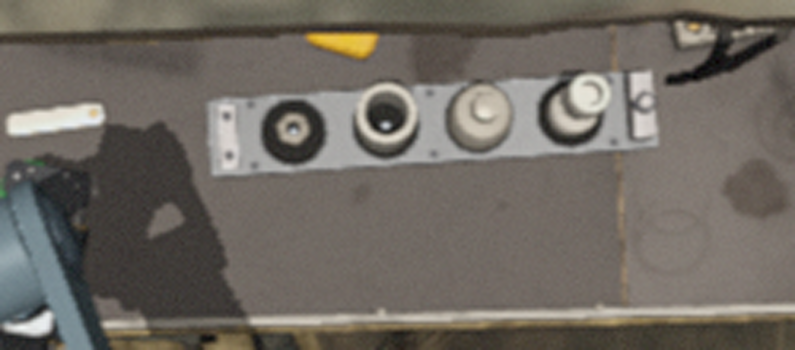

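From the end stop at the right, the row reads adapter (588,95), cup (485,110), sleeve (386,118), nut (293,130). All are within 2 mm of their pad centres, and the feeler gauge (55,118) is untouched.

```bash
python3 -c "from bench import sign_off; print(sign_off())"
```

```text
the job is handed in; nothing more can be done
None
```

The adapter, cup, sleeve and nut stand upright in that order from the end stop, each within about 2 mm of its pad centre; the feeler gauge was left alone, and the job was handed in at about 24 s on the robot clock.

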